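Hang the finished plaque

TASK

The quatrefoil plaque with the wire eye on top is finished: pull it firmly straight up out of the wooden bench block, whose spring catch grips its foot, and hang it by its eye on the empty peg of the free stand, so that it hangs there upright and still when you let go. Do not let it drop onto the bench, and leave the round blank in its own block.

Things in the scene. Friction and masses are not known exactly. Their poses are not given: they have to be found in the camera images.
- plaque: finished plaque, flat grey metal with brass inlay, 8 mm thick, upright in a block. Origin under its foot's centre; z up, x through the thickness, y across; both faces alike. Along z (mm): foot 24 wide 0-42 (40 in the block), four-lobed body 76 wide 42-118, straight neck 34 wide to 150, wire eye centred at 160: hole 20, outside 34, hole axis x; top 177. About 0.2 kg
- plaque_eye (a point): centre of the hole of the plaque's eye, 160 mm above the plaque's origin; axes as the plaque's
- plaque_neck (a point): centre of the plaque's neck, 133 mm above the plaque's origin, where it can be gripped from above across its 34 mm width (closing along the plaque's y), with the eye between the fingers
- block_plaque: dark wooden block, fixed, 70 x 90 x 60 mm (x, y, z), holding the plaque. Origin at the centre of its underside. Slot 10 x 26 mm (x, y) in its top, 40 mm deep; spring rollers inside catch notches in the foot: about 12 N straight up pulls it free within the first 10 mm
- block_blank: the same kind of block, holding the round blank
- blank: unfinished round grey metal disc, 64 mm across, 8 mm thick, without an eye, on the same foot (24 mm wide, 42 mm long), standing in its block; origin at the centre of the foot's underside, top at 105 mm above the origin. To be left alone
- stand_free: free hanging stand, fixed: wooden base 130 x 100 x 16 mm (90 mm before the post axis to 40 mm behind it), post 18 x 22 mm, 251 mm high, empty steel peg 9 mm thick, 75 mm long, leaving the post's front at height 235 mm along the stand's -x (towards the robot), rising 13 degrees to its tip. Origin on the post axis at bench level
- peg_tip (a point): centre of the empty peg's free end, 81 mm in front of the post's axis, 252 mm above the bench; the peg ends in a half ball about this point; axes as the stand's
- peg_mid (a point): middle of the empty peg, 45 mm in front of the post's axis, 243 mm above the bench; axes as the stand's
- peg_root (a point): where the empty peg's axis meets the post, 235 mm above the bench; axes as the stand's
- stand_full: a second stand of the same kind, whose peg already carries another round plaque (68 mm across, hanging in a plane 45 mm in front of the post's axis); fixed. Origin on the post's axis, at bench level
Not all that is in view belongs to the job. Leave any pink look-alike of the plaque alone.

How it is judged:
By the outcome, as a careful person would: the job done as asked, in the order asked, and still so for the second after the job is handed in, with the robot touching nothing.
It also fails if it takes over 51 s, if anything falls off the work surface, if the arm or the gripper's body presses on something with over 40 N, if the wrist force passes 120 N, or if a joint passes its speed limit or range.

ROBOT

A 6-joint arm with a two-finger parallel gripper is mounted at the origin on the work surface. World frame = base frame: x ahead of the robot, y to its left, z up, the work surface at z = 0. Lengths are in m, angles in degrees, forces in N, time in s.
With the tool pointing down it reaches from about 0.275 to 0.75 m from the base axis. Payload 10.2 kg.
Tool frame: the origin (TCP) lies midway between the tips of the shut fingers; the grasp point (between the pads) lies 19 mm behind it (arm.grip_point_offset is the distance from the TCP to the grasp point, in m); z points along the fingers, y is the line along which they close (so a half turn about z gives the same grasp; the last joint's range is limited). The gripper opens to 85 mm and grips with 20 to 120 N. Pads are 22 mm wide; open, the fingers measure 114 mm over their backs; the gripper's body (76 mm by 85 mm) begins 54 mm behind the grasp point. The pads swing forward as they close: fully open they stand 13 mm farther back than shut.
Start: joints at [-87.342, 17.928, 85.812, -0, 76.261, -12.8], TCP at [0.14, -0.506, 0.231] pointing down, gripper open.
Joint ranges: [-168.41, 168.41], [-55.51, 124.54], [10.69, 146.95], [-70.63, 250.63], [1, 178], [-165.06, 165.06]. Speed limits (degrees/s): [136.94, 136.94, 172.46, 180, 180, 180].

INTERFACE

Orientations are given as [roll, pitch, yaw] about the fixed x, y, z axes, in that order (R = Rz(yaw) Ry(pitch) Rx(roll)).
In Python, from workcell import sense, capture, arm gives the robot as it stands.
- The arm moves only by the tool arm_command, never from a script. Its argument "moves" is text: rows parted by semicolons, each of 7 numbers parted by spaces: the shift along the tool's x, y, z in cm, then the turn, a rotation vector about the tool's x, y, z in degrees, then the closure, from 0 (fully open) to 1 (shut). A call has exactly 8 rows; each row is the pose to reach, as a shift and turn from the pose commanded when the call began, along the tool's axes at that moment; what a row does not reach only later rows make up. A row lasts 1/12 s, in which the tool goes at most 41.7 mm and 7.16 degrees, less where a joint would pass 70% of its speed; a pose out of reach is approached as far as the arm can. A call with a gripper value outside its range is refused whole. The fingers move at their own pace and stop on an object; the grip force is fixed at half the most. Time passes only in rows, so rows that repeat a pose let the fingers close, or fill a call up. It gives the time, the measured TCP pose, the force, the opening and the grip force at its end, in the units of the state.
- sense(): the state, without advancing time (a new reading comes with each control period).
- capture(name): name is "scene" or "top" or "wrist"; returns a dict with "image" (400x640x3 uint8, red, green, blue), "depth" (400x640 float32, m along the optical axis (not along the pixel's ray), 0 where there is no reading), "fovy" (degrees; the focal length in pixels is half the picture's height over the tangent of half this angle, whatever the lens; pixels are square), "cx", "cy" (the principal point, pixels), "R" (3x3) and "t" (3): a world point X has camera coordinates R X + t. Camera axes: x right, y down, z forward; pixel columns grow to the right and rows downward; lengths in m; the calibration is good to about 2 mm. A picture is of the moment at which its call begins.
- arm.close_job(): hands the job in; it is judged then, once.
The state is a dict: "time_s": time; "qpos": joint angles; "qvel": joint speeds; "effort": joint torques, N m; "tcp_pos": TCP position; "orientation": TCP orientation; "force": force on the tool from outside, world axes, zero at the start; "wrist_torque": the same for the moment, N m; "gripper_width": opening from 0.0 (shut) to 1.0 (fully open); "grip_force": force on a finger pad.
Only numpy, scipy, OpenCV 4.12 (cv2) and the standard library are available. Lean on these libraries where they do the work, as an engineer would, in place of code of your own. Each camera call takes 0.05 s, during which the arm holds its last target. There are 200 camera calls.

## Working session

There is one attempt and no reset: what is moved stays moved. The work goes in short steps, Python scripts to look and compute and a tool call to move; the robot and the scene stay as the last step left them, time stands still between calls to the robot, and variables do not carry over. Pictures are saved under pics/ and viewed, at most 10 in all, crops included, and the job is handed in when it is done.

Besides the shell and the picture viewer there is one more tool, called after "Emit:" by a JSON object that holds its "name" and its "arguments". arm_command: Moves the arm, as the interface text tells. Its arguments: {"type":"object","properties":{"moves":{"type":"string"}},"required":["moves"]}

```bash
mkdir -p pics; ls
python3 - <<'E'
from workcell import sense,capture,arm
import cv2,numpy as np
ims=[]
for n in ("scene","top"):
    c=capture(n); cv2.imwrite(f"pics/{n}0.png",c["image"][:,:,::-1]); np.savez(f"pics/{n}0.npz",**c)
    print(n,c["fovy"],c["cx"],c["cy"],np.round(c["R"],3).tolist(),c["t"])
print(sense())
E
```

```text
pics
scene 44.60264729906607 319.5607544929672 198.9207660660306 [[0.141, 0.99, 0.008], [0.684, -0.092, -0.723], [-0.715, 0.108, -0.69]] [-0.09449236 -0.27295424  1.51717184]
top 44.09768208371078 311.99894944416496 201.3798707660283 [[-0.029, -1.0, -0.0], [-0.997, 0.029, -0.075], [0.075, -0.002, -0.997]] [1.51304050e-04 5.63963691e-01 1.12732121e+00]
{'time_s': 0.1, 'qpos': array([-8.73427265e+01,  1.79568834e+01,  8.58481290e+01,  1.45341213e-03,
        7.62601548e+01, -1.27993939e+01]), 'qvel': array([ 0.05735707,  0.07671929, -0.13362406,  0.0231212 ,  0.05141177,
       -0.00335109]), 'effort': array([ 2.90333104e-03, -4.12900579e+01, -2.60139388e+01, -1.51718682e-04,
        3.04970876e-03,  6.09856954e-06]), 'tcp_pos': array([ 0.13990603, -0.5057921 ,  0.23079657]), 'orientation': array([-1.79936765e+02, -1.58133739e-02,  1.54563127e+01]), 'force': array([0.34873611, 0.41163484, 0.36835757]), 'wrist_torque': array([ 0.05305338, -0.0044386 , -0.02307841]), 'grip_force': 0.0, 'gripper_width': 1.0008020152811539}
```

View pics/scene0.png

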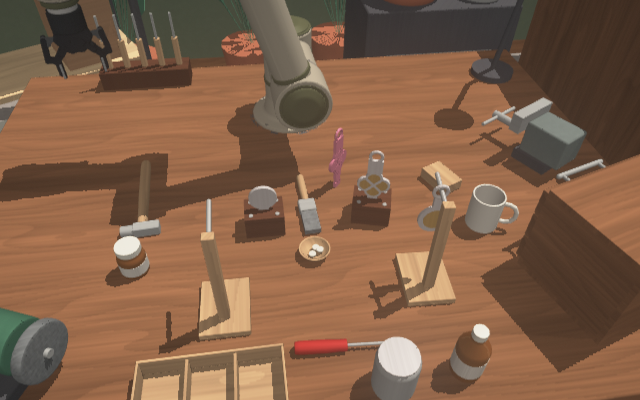

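View pics/top0.png

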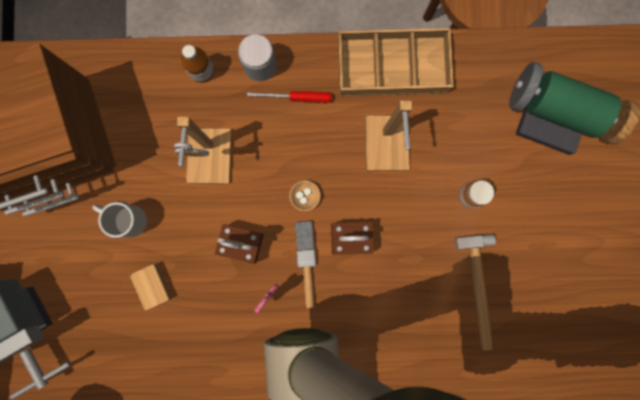

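The scene view shows the grey and brass quatrefoil with its eye at (373,175), the pink look-alike at (338,158), the round blank at (263,198), the free stand with its empty peg at (210,215) and the full stand at (437,205). In the top view the plaque is at (238,243), the free peg at (406,128) and the pink one at (266,298). The quatrefoil in the dark block at (373,185) fits the description: it is grey and brass, has an eye and stands in a block. I'll confirm with a crop.

```bash
cat > h.py <<'E'
import numpy as np,cv2
def f(c): return 200/np.tan(np.radians(float(c["fovy"]))/2)
def cloud(c):
    d=c["depth"];v,u=np.mgrid[:400,:640]
    P=np.dstack([(u-c["cx"])*d/f(c),(v-c["cy"])*d/f(c),d])-c["t"]
    W=P@c["R"]; W[d==0]=np.nan; return W
def proj(c,X):
    p=np.atleast_2d(X)@c["R"].T+c["t"]; return np.c_[p[:,0]/p[:,2]*f(c)+c["cx"],p[:,1]/p[:,2]*f(c)+c["cy"]]
E
python3 - <<'E'
from h import *
np.set_printoptions(precision=4,suppress=True)
S={n:dict(np.load(f"pics/{n}0.npz")) for n in("scene","top")}
W={n:cloud(c) for n,c in S.items()}
for n in W:
    w=W[n]; print(n,"bench z", np.nanpercentile(w[...,2],[30,50,70]))
boxes={"plaque":((340,140,400,230),(210,215,270,270)),"stand":((190,195,260,340),(360,95,420,175)),"blank":((240,180,290,240),(328,215,380,258))}
for k,bs in boxes.items():
    for n,b in zip(("scene","top"),bs):
        p=W[n][b[1]:b[3],b[0]:b[2]].reshape(-1,3); p=p[~np.isnan(p[:,0])]
        bands=[(.055,.065),(.07,.10),(.10,.135),(.135,.155),(.155,.175),(.175,.2)] if k!="stand" else [(.012,.02),(.05,.22),(.225,.245),(.245,.248),(.249,.256),(.256,.27)]
        for lo,hi in bands:
            q=p[(p[:,2]>lo)&(p[:,2]<hi)]
            if len(q)<5: continue
            r=cv2.minAreaRect((q[:,:2]*1000).astype(np.float32))
            print(k,n,lo,hi,len(q),"mean",q.mean(0),"rect",np.round(r[0],1),np.round(r[1],1),round(r[2],1),"zmax",q[:,2].max())
a=cv2.resize(cv2.cvtColor(S["scene"]["image"],4)[140:235,335:405],None,fx=6,fy=6,interpolation=2)
b=cv2.resize(cv2.cvtColor(S["scene"]["image"],4)[190:340,190:260],(266,570),interpolation=2)
cv2.imwrite("pics/crop.png",np.hstack([a,b]))
E
```

```text
scene bench z [0.     0.0016 0.0053]
top bench z [-0.0003  0.0014  0.0036]
plaque scene 0.055 0.065 642 mean [0.4825 0.1484 0.0604] rect [430.7 151.2] [179.3 105. ] 1.3 zmax 0.06481274288180983
plaque scene 0.07 0.1 286 mean [0.4508 0.142  0.0876] rect [419.2 125.4] [176.  58.] 24.0 zmax 0.09993769878817405
plaque scene 0.1 0.135 353 mean [0.465  0.1458 0.1154] rect [424.5 123. ] [170.   55.5] 29.2 zmax 0.13498696270048266
plaque scene 0.135 0.155 111 mean [0.4697 0.148  0.1448] rect [420.3 122.5] [150.1  26.9] 27.5 zmax 0.1547855155698087
plaque scene 0.155 0.175 118 mean [0.4759 0.1512 0.1655] rect [473.4 152. ] [33.6 11.8] 71.1 zmax 0.17484218511516422
plaque scene 0.175 0.2 71 mean [0.475  0.1516 0.1885] rect [474.  151.4] [31.6  9.1] 73.6 zmax 0.19845626905443728
plaque top 0.055 0.065 1027 mean [0.4712 0.1521 0.061 ] rect [471.1 154.2] [90.6 69.8] 74.5 zmax 0.06496458949428636
plaque top 0.07 0.1 9 mean [0.4753 0.1506 0.0911] rect [476.3 153.7] [44.9  0.7] 74.3 zmax 0.09998921540153517
plaque top 0.1 0.135 94 mean [0.4704 0.1453 0.1166] rect [471.6 152.9] [74.4 10.3] 72.4 zmax 
[... 1699 characters left out ...]
56 0.27 11 mean [ 0.6426 -0.1949  0.2573] rect [ 643.3 -195. ] [4.7 9.3] 71.1 zmax 0.2595628969343756
blank scene 0.055 0.065 656 mean [ 0.4901 -0.1047  0.0608] rect [ 477.7 -104.1] [89.4 75.7] 89.3 zmax 0.06496404915814875
blank scene 0.07 0.1 247 mean [ 0.4811 -0.1048  0.0863] rect [ 481.8 -104.6] [62.7  9.9] 85.5 zmax 0.09991610168884896
blank scene 0.1 0.135 242 mean [ 0.4805 -0.1037  0.1134] rect [ 478.1 -104.1] [12.4 62.5] 1.0 zmax 0.12746421701927121
blank top 0.055 0.065 1126 mean [ 0.4756 -0.1013  0.0607] rect [ 475.3 -102.8] [89.6 69.2] 88.4 zmax 0.06499218124056733
blank top 0.1 0.135 105 mean [ 0.4755 -0.0984  0.1194] rect [ 475.2 -101.4] [59.8  6.4] 88.3 zmax 0.12999594583400118
```

View pics/crop.png

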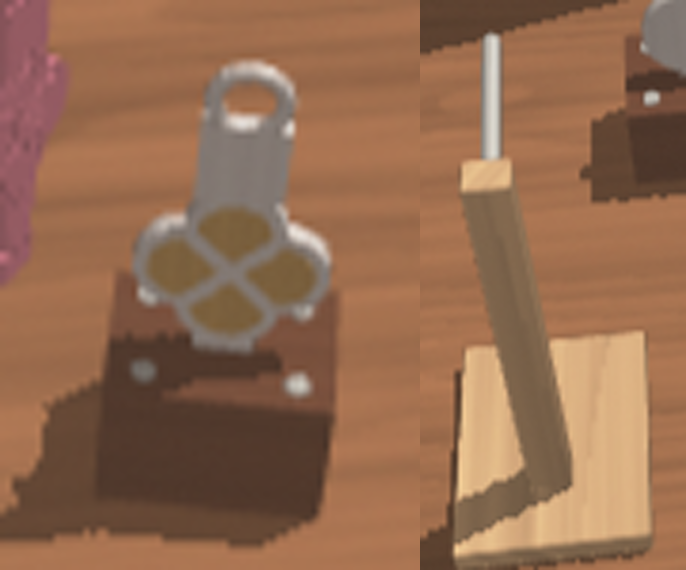

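The crop confirms it: a grey quatrefoil with brass inlay and a wire eye, in the dark block. The estimates are:
- **Plaque eye:** xy about (.471,.153), plaque yaw about -15.5°, top about .198.
- **Peg:** tip about (.642,-.196), stand yaw about -1°.

Now moving over the plaque.

Emit:
{"name": "arm_command", "arguments": {"moves": "1.5 -1.6 0 0 0 0 0;4 -4.3 0 0 0 0 0;6.6 -7.1 0 0 0 0 0;9.2 -9.9 0 0 0 0 0;11.8 -12.7 0 0 0 0 0;14.4 -15.5 0 0 0 0 0;17 -18.3 0 0 0 0 0;19.4 -21 0 0 0 0 0"}}

```text
time_s: 0.77
tcp_pos: [0.2713, -0.2499, 0.2311]
orientation: [-180.0, -0.0, 15.4]
force: [0.6, -0.4, 0.9]
gripper_width: 1.001
grip_force: 0.0
```

Emit:
{"name": "arm_command", "arguments": {"moves": "2.4 -2.6 0 0 0 0 0;4.9 -5.3 0 0 0 0 0;7.4 -8 0 0 0 0 0;9.9 -10.7 0 0 0 0 0;12.4 -13.4 0 0 0 0 0;14.9 -16.1 0 0 0 0 0;17.3 -18.7 0 0 0 0 0;19 -20.6 0 0 0 0 0"}}

```text
time_s: 1.43
tcp_pos: [0.3997, -0.0002, 0.2312]
orientation: [-180.0, -0.0, 15.5]
force: [0.9, -2.0, -0.8]
gripper_width: 0.998
grip_force: 0.0
```

Emit:
{"name": "arm_command", "arguments": {"moves": "2 -2.4 -0.5 0 0 5 0;4 -4.8 -1 0 0 10 0;6 -7.2 -1.5 0 0 15 0;8 -9.4 -2 0 0 20 0;9.5 -11.4 -2 0 0 25 0;10.6 -12.6 -2 0 0 29 0;11.1 -13.1 -2 0 0 31 0;11.1 -13.1 -2 0 0 31 0"}}

```text
time_s: 2.1
tcp_pos: [0.4714, 0.1543, 0.2507]
orientation: [180.0, 0.1, -15.5]
force: [0.3, 0.1, -0.2]
gripper_width: 0.996
grip_force: 0.0
```

Run:
```python
from h import *
from workcell import capture,sense
np.set_printoptions(precision=4,suppress=True)
c=capture("wrist");cv2.imwrite("pics/w1.png",c["image"][:,:,::-1])
w=cloud(c).reshape(-1,3); print("cam",-c["R"].T@c["t"], sense()["tcp_pos"])
w=w[(abs(w[:,0]-.471)<.06)&(abs(w[:,1]-.153)<.06)]
for lo,hi in [(.055,.065),(.1,.138),(.14,.165),(.17,.18),(.18,.2)]:
    q=w[(w[:,2]>lo)&(w[:,2]<hi)]
    if len(q)<5: continue
    r=cv2.minAreaRect((q[:,:2]*1000).astype(np.float32)); print(lo,hi,len(q),q.mean(0),np.round(r[0],1),np.round(r[1],1),round(r[2],1),q[:,2].max())
# peg line from fixed views
for n in("scene","top"):
    s=dict(np.load(f"pics/{n}0.npz")); p=cloud(s).reshape(-1,3)
    p=p[(p[:,0]>.63)&(p[:,0]<.71)&(abs(p[:,1]+.195)<.02)&(p[:,2]>.225)&(p[:,2]<.27)]
    k=np.polyfit(p[:,0],p[:,1],1);z=np.polyfit(p[:,0],p[:,2],1); print(n,len(p),"xmin",p[:,0].min(),"yaw",np.degrees(np.arctan(k[0])),"y@.642,.678",np.polyval(k,[.642,.678]),"z",np.polyval(z,[.642,.678]))
    b=cloud(s).reshape(-1,3); b=b[(abs(b[:,0]-.725)<.03)&(abs(b[:,1]+.196)<.03)&(abs(b[:,2]-.251)<.004)&(b[:,0]>.712)]; r=cv2.minAreaRect((b[:,:2]*1000).astype(np.float32)); print("posttop",b.mean(0),r)
```

```text
cam [0.5375 0.1363 0.3936] [0.4711 0.1535 0.2508]
0.055 0.065 4308 [0.4833 0.1494 0.0605] [472.9 152. ] [90.2 69.8] 74.3 0.06483403767615536
0.1 0.138 1168 [0.4755 0.1514 0.1172] [473.4 151.9] [75.6  9.7] 74.1 0.13797150010185077
0.14 0.165 438 [0.4766 0.151  0.1533] [476.6 150.9] [33.9  0.9] 74.3 0.16494432719581775
0.17 0.18 407 [0.4742 0.1518 0.1725] [473.4 152. ] [33.4  7.7] 75.0 0.17992730301590862
0.18 0.2 658 [0.4739 0.1518 0.1926] [473.1 152.1] [33.1  7.2] 75.3 0.19882834016524983
scene 165 xmin 0.6414863912011786 yaw -0.7571782161210777 y@.642,.678 [-0.1968 -0.1972] z [0.257  0.2487]
posttop [ 0.7277 -0.1978  0.2516] ((726.586669921875, -197.90074157714844), (21.448993682861328, 19.57257080078125), 88.39672088623047)
top 174 xmin 0.6388439981009799 yaw -0.5842535313679422 y@.642,.678 [-0.195  -0.1953] z [0.2557 0.2475]
posttop [ 0.7227 -0.1959  0.251 ] ((723.45556640625, -196.45953369140625), (22.515724182128906, 17.76206398010254), 88.72358703613281)
```

View pics/w1.png

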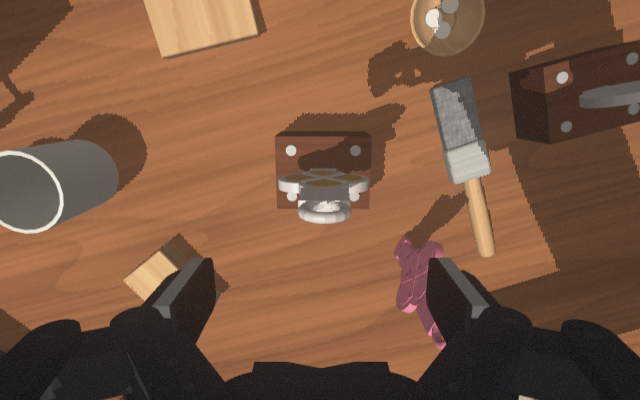

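The wrist view shows the plaque at (323,190) centred between the fingers and the pink piece clear at (418,285). The position agrees within 2 mm. Descending to the neck.

Emit:
{"name": "arm_command", "arguments": {"moves": "0.1 0.05 1.5 0 0 0.2 0;0.1 0.05 3.5 0 0 0.2 0;0.1 0.05 5.5 0 0 0.2 0;0.1 0.05 7.5 0 0 0.2 0;0.1 0.05 9 0 0 0.2 0;0.1 0.05 10.3 0 0 0.2 0;0.1 0.05 11.2 0 0 0.2 0;0.1 0.05 11.5 0 0 0.2 0"}}

```text
time_s: 2.82
tcp_pos: [0.4714, 0.1518, 0.1352]
orientation: [180.0, 0.1, -15.7]
force: [0.3, -0.4, 0.0]
gripper_width: 0.997
grip_force: 0.0
```

Emit:
{"name": "arm_command", "arguments": {"moves": "0 0 0 0 0 0 0.3;0 0 0 0 0 0 0.6;0 0 0 0 0 0 1;0 0 0 0 0 0 1;0 0 0 0 0 0 1;0 0 0 0 0 0 1;0 0 0 0 0 0 1;0 0 0 0 0 0 1"}}

```text
time_s: 3.48
tcp_pos: [0.4725, 0.1524, 0.1371]
orientation: [-180.0, -0.1, -15.7]
force: [-1.0, -1.2, 5.7]
gripper_width: 0.386
grip_force: 59.5
```

Emit:
{"name": "arm_command", "arguments": {"moves": "0 0 -0.2 0 0 0 1;0 0 -0.5 0 0 0 1;0 0 -0.8 0 0 0 1;0 0 -1.2 0 0 0 1;0 0 -1.6 0 0 0 1;0 0 -2 0 0 0 1;0 0 -2.5 0 0 0 1;0 0 -3 0 0 0 1"}}

```text
time_s: 4.15
tcp_pos: [0.4722, 0.1524, 0.1673]
orientation: [-180.0, -0.0, -15.7]
force: [0.6, -0.6, -1.7]
gripper_width: 0.385
grip_force: 61.6
```

Emit:
{"name": "arm_command", "arguments": {"moves": "0 0 -1 0 0 0 1;0 0 -2 0 0 0 1;0 0 -3.5 0 0 0 1;0 0 -5 0 0 0 1;0 0 -6.5 0 0 0 1;0 0 -7.5 0 0 0 1;0 0 -8 0 0 0 1;0 0 -8 0 0 0 1"}}

```text
time_s: 4.82
tcp_pos: [0.4723, 0.1524, 0.2474]
orientation: [-180.0, -0.1, -15.7]
force: [-0.0, 0.2, -1.1]
gripper_width: 0.39
grip_force: 61.7
```

Run:
```python
from h import *
from workcell import capture,sense
np.set_printoptions(precision=4,suppress=True)
o=[]
for n in("wrist","scene"):
    c=capture(n); o.append(c["image"][:,:,::-1]); np.savez(f"pics/{n}2.npz",**c)
cv2.imwrite("pics/lift.png",np.hstack([o[0][100:400,120:520],cv2.resize(o[1][80:240,300:460],(300,300))]))
s=sense();print(s["tcp_pos"],s["orientation"],s["force"],s["gripper_width"])
```

```text
[0.4718 0.1524 0.2458] [179.9858   0.049  -15.7444] [ 0.2998  0.7606 -2.2352] 0.3850866353464746
```

View pics/lift.png

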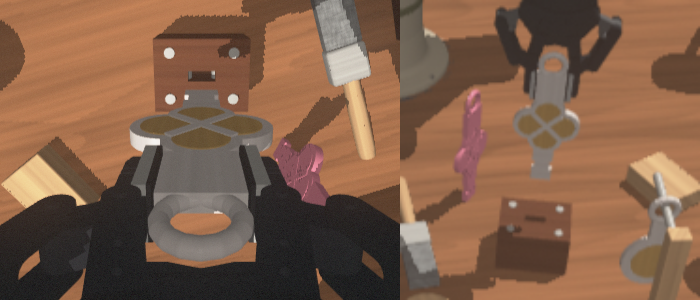

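The plaque is out, upright and gripped at the neck, with the slot empty at crop (202,75). Measuring how it sits in the hand.

Run:
```python
from h import *
np.set_printoptions(precision=4,suppress=True)
T=np.array([.472,.1524,.2465]);a=np.radians(-15.7);ex=np.array([np.cos(a),np.sin(a),0]);ey=np.array([-np.sin(a),np.cos(a),0])
for n in("wrist","scene"):
    c=dict(np.load(f"pics/{n}2.npz"));v=cloud(c).reshape(-1,3)-T
    L=np.c_[v@ex,v@ey,v[:,2]]
    L=L[(abs(L[:,0])<.02)&(abs(L[:,1])<.045)]
    for lo,hi in[(-.11,-.09),(-.085,-.06),(-.06,-.03),(-.025,-.005),(.03,.04),(.04,.05),(.05,.06),(.06,.075)]:
        q=L[(L[:,2]>lo)&(L[:,2]<hi)&((abs(L[:,1])<.018)|(L[:,2]<-.01))]
        if len(q)>5: print(n,lo,len(q),"x",q[:,0].min(),np.median(q[:,0]),q[:,0].max(),"y",q[:,1].min(),q[:,1].max(),"zmax",np.percentile(q[:,2],98))
```

```text
wrist -0.11 237 x 0.0017408071417774715 0.004861796095490691 0.005453066794145737 y -0.011629446060860592 0.011830707405145243 zmax -0.09092955746234656
wrist -0.085 436 x 0.004439291160956355 0.0050065296122809005 0.005904391433833826 y -0.017955991590377602 0.018223527383903322 zmax -0.060509689899840624
wrist -0.06 1917 x -0.002713006282483548 0.0055348434237406 0.006770339730747516 y -0.037492046598920574 0.03827904543372462 zmax -0.030462379579001567
wrist -0.025 2193 x -0.003387377394500848 0.005170002847251916 0.0067318462323042024 y -0.034608769613492206 0.035140514436571686 zmax -0.005564984286120665
wrist 0.03 2767 x -0.011224317649883127 0.004026079022671168 0.011922030825908118 y -0.017994929579168643 0.017980369602100303 zmax 0.03981699841681772
wrist 0.04 1041 x -0.010079129105471568 0.0038259862422606776 0.012098586681013993 y -0.017970843949870148 0.01799882345249851 zmax 0.049775383253420236
wrist 0.05 2367 x -0.0022386697097107 0.0036165031117091503 0.01290992910371967 y -0.017992384071010642 0.017990538283352564 zmax 0.059885193831359526
wrist 0.06 1536 x -0.001409
[... 635 characters left out ...]
542477603 0.008974203871613448 y -0.033979911305104284 0.0341007965242191 zmax -0.0057908189954714185
scene 0.03 70 x -0.0021140256270135746 0.0031614926142623165 0.01205613793014551 y -0.01755036230103058 0.017847028281593263 zmax 0.03929623618327529
scene 0.04 36 x 2.5739825674957827e-05 0.003317417319340211 0.010032562296157399 y -0.01794709525440367 0.016543986488507988 zmax 0.049501668416951805
scene 0.05 54 x -0.003781746366123241 0.003042383265404835 0.013557208817330859 y -0.01693210415450747 0.017868124672486347 zmax 0.05913643533527663
scene 0.06 37 x 0.0010388694395604414 0.014714861368914174 0.017409572503942837 y -0.01790888632209976 0.017991443580696567 zmax 0.07489939953023164
```

Emit:
{"name": "arm_command", "arguments": {"moves": "0.6 0.9 0 0 0 0 1;1.7 2.5 0 0 0 0 1;3.1 4.5 0 0 0 0 1;4.6 6.6 0 0 0 0 1;6.1 8.8 0 0 0 0 1;7.6 11 0 0 0 0 1;9 13 0 0 0 0 1;10.4 15 0 0 0 0 1"}}

```text
time_s: 5.58
tcp_pos: [0.5315, -0.0223, 0.2455]
orientation: [180.0, 0.1, -15.8]
force: [-1.0, 0.2, -2.0]
gripper_width: 0.383
grip_force: 61.6
```

Emit:
{"name": "arm_command", "arguments": {"moves": "1.5 2.2 0 0 0 -2 1;3 4.4 0 0 0 -4 1;4.5 6.6 0 0 0 -7 1;6 8.8 0 0 0 -10 1;7.5 11 0 0 0 -12 1;8.9 13 0 0 0 -13.5 1;10 14.6 0 0 0 -14.7 1;10.6 15.3 0 0 0 -14.7 1"}}

```text
time_s: 6.25
tcp_pos: [0.5917, -0.1993, 0.2449]
orientation: [-180.0, 0.1, -1.1]
force: [-0.2, -0.4, -2.2]
gripper_width: 0.386
grip_force: 61.6
```

Emit:
{"name": "arm_command", "arguments": {"moves": "0 0 0.4 0 0 0 1;0 0 1 0 0 0 1;0 0 1.8 0 0 0 1;0 0 2.6 0 0 0 1;0 0 3.2 0 0 0 1;0 0 3.5 0 0 0 1;0 0 3.6 0 0 0 1;0 0 3.6 0 0 0 1"}}

```text
time_s: 6.92
tcp_pos: [0.592, -0.196, 0.2102]
orientation: [-180.0, 0.0, -1.0]
force: [-0.1, 0.0, -2.2]
gripper_width: 0.384
grip_force: 61.7
```

Run:
```python
from h import *
from workcell import capture,sense
np.set_printoptions(precision=4,suppress=True)
s=sense();print(s["tcp_pos"],s["orientation"],s["force"])
o=[]
for n in("wrist","scene","top"):
    c=capture(n); o.append(c["image"][:,:,::-1]); np.savez(f"pics/{n}3.npz",**c)
    w=cloud(c).reshape(-1,3)
    p=w[(w[:,0]>.632)&(w[:,0]<.71)&(abs(w[:,1]+.196)<.015)&(w[:,2]>.225)&(w[:,2]<.27)]
    k=np.polyfit(p[:,0],p[:,1],1) if len(p)>9 else [0,0]; print(n,"peg",len(p),"xmin",np.percentile(p[:,0],1) if len(p) else 0,"yaw",np.degrees(k[0]),"y@.642,.678",np.polyval(k,[.642,.678]))
    if len(p)>9: print(" ztop@",[np.percentile(p[abs(p[:,0]-x)<.004,2],90).round(4) for x in(.65,.678)])
    e=w[(abs(w[:,0]-.592)<.015)&(abs(w[:,1]+.196)<.018)&(w[:,2]>.25)&(w[:,2]<.275)]
    if len(e): print(" eye",len(e),np.median(e,0),e.min(0),e.max(0))
cv2.imwrite("pics/pre.png",np.hstack([o[0][:,120:520],cv2.resize(o[1][140:300,140:300],(400,400))]))
```

```text
[ 0.592  -0.196   0.2102] [-179.9952    0.0047   -1.0294] [-0.0519  0.0016 -2.1804]
wrist peg 5509 xmin 0.6413599008436999 yaw -0.9343306501761505 y@.642,.678 [-0.1972 -0.1977]
 ztop@ [np.float64(0.256), np.float64(0.2497)]
 eye 3739 [ 0.5953 -0.1964  0.2654] [ 0.5836 -0.214   0.25  ] [ 0.6051 -0.178   0.2714]
scene peg 165 xmin 0.6428076004436759 yaw -0.6001218848357976 y@.642,.678 [-0.1968 -0.1972]
 ztop@ [np.float64(0.2573), np.float64(0.2508)]
 eye 116 [ 0.5953 -0.1978  0.2642] [ 0.5881 -0.2139  0.2501] [ 0.6057 -0.1782  0.2722]
top peg 20 xmin 0.7010731225419076 yaw -17.57613974051834 y@.642,.678 [-0.1753 -0.1863]Traceback (most recent call last):
  File "<stdin>", line 11, in <module>
    return _quantile_unchecked(
        a, q, axis, out, overwrite_input, method, keepdims, weights)
    return _ureduce(a,
                    func=_quantile_ureduce_func,
    ...<5 lines>...
                    overwrite_input=overwrite_input,
                    method=method)
    r = func(a, **kwargs)
    result = _quantile(arr,
                       quantiles=q,
    ...<2 lines>...
                       out=out,
                       weights=wgt)
    slices_having_nans = np.isnan(arr[-1, ...])
                                  ~~~^^^^^^^^^
IndexError: index -1 is out of bounds for axis 0 with size 0
```

Emit:
{"name": "arm_command", "arguments": {"moves": "0.8 0.08 0.1 0 0 0 1;1.8 0.08 0.1 0 0 0 1;2.8 0.08 0.1 0 0 0 1;3.6 0.08 0.1 0 0 0 1;4.3 0.08 0.1 0 0 0 1;5 0.08 0.15 0 0 0 1;5.6 0.08 0.25 0 0 0 1;5.8 0.08 0.3 0 0 0 1"}}

```text
time_s: 7.73
tcp_pos: [0.6505, -0.1981, 0.2071]
orientation: [180.0, -0.0, -1.0]
force: [-0.4, -0.4, -2.4]
gripper_width: 0.384
grip_force: 61.7
```

Run:
```python
from h import *
from workcell import capture,sense
s=sense();print(s["tcp_pos"],s["orientation"],s["force"],s["wrist_torque"])
o=[capture(n)["image"][:,:,::-1] for n in("wrist","scene")]
cv2.imwrite("pics/pre.png",np.hstack([o[0][:,120:520],cv2.resize(o[1][150:270,150:270],(400,400))]))
```

```text
[ 0.65052231 -0.19805866  0.20714576] [ 1.79999142e+02 -1.48850512e-02 -1.03325125e+00] [-0.44256775 -0.41456251 -2.37272703] [ 0.05362053 -0.01199785  0.02289025]
```

View pics/pre.png

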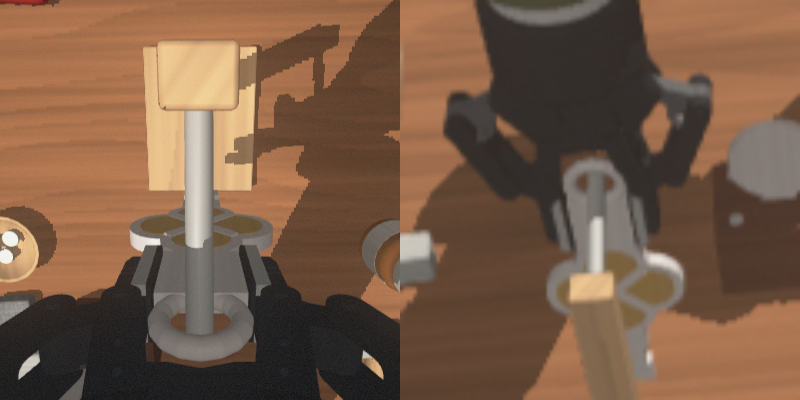

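The peg tip at (198,330) is inside the eye, centred and with no contact force. Sliding on along the peg.

Emit:
{"name": "arm_command", "arguments": {"moves": "0.3 0 0.07 0 0 0 1;0.8 0 0.18 0 0 0 1;1.3 0 0.3 0 0 0 1;1.8 0 0.41 0 0 0 1;2.3 0 0.53 0 0 0 1;2.6 0 0.6 0 0 0 1;2.8 0 0.65 0 0 0 1;2.8 0 0.65 0 0 0 1"}}

```text
time_s: 8.5
tcp_pos: [0.6782, -0.1985, 0.2004]
orientation: [-180.0, 0.0, -1.0]
force: [-0.1, 0.2, -2.4]
gripper_width: 0.384
grip_force: 61.7
```

Emit:
{"name": "arm_command", "arguments": {"moves": "0 0 0.1 0 0 0 1;0 0 0.2 0 0 0 1;0 0 0.25 0 0 0 1;0 0 0.3 0 0 0 1;0 0 0.35 0 0 0 1;0 0 0.4 0 0 0 1;0 0 0.4 0 0 0 1;0 0 0.4 0 0 0 1"}}

```text
time_s: 9.17
tcp_pos: [0.6779, -0.1986, 0.1968]
orientation: [-180.0, 0.0, -1.0]
force: [0.1, -0.1, -1.9]
gripper_width: 0.387
grip_force: 61.7
```

Emit:
{"name": "arm_command", "arguments": {"moves": "0 0 0.03 0 0 0 1;0 0 0.05 0 0 0 1;0 0 0.07 0 0 0 1;0 0 0.09 0 0 0 1;0 0 0.1 0 0 0 1;0 0 0.1 0 0 0 1;0 0 0.1 0 0 0 1;0 0 0.1 0 0 0 1"}}

```text
time_s: 9.83
tcp_pos: [0.678, -0.1986, 0.1959]
orientation: [180.0, -0.0, -1.0]
force: [-0.1, 0.0, -1.4]
gripper_width: 0.388
grip_force: 61.7
```

Emit:
{"name": "arm_command", "arguments": {"moves": "0 0 0.02 0 0 0 1;0 0 0.04 0 0 0 1;0 0 0.06 0 0 0 1;0 0 0.07 0 0 0 1;0 0 0.08 0 0 0 1;0 0 0.08 0 0 0 1;0 0 0.08 0 0 0 1;0 0 0.08 0 0 0 1"}}

```text
time_s: 10.5
tcp_pos: [0.6781, -0.1987, 0.1956]
orientation: [180.0, -0.0, -1.0]
force: [-1.4, 0.7, 5.4]
gripper_width: 0.387
grip_force: 62.2
```

In contact with the peg. Easing off slightly and opening gently.

Emit:
{"name": "arm_command", "arguments": {"moves": "0 0 -0.04 0 0 0 1;0 0 -0.05 0 0 0 1;0 0 -0.05 0 0 0 0.6;0 0 -0.05 0 0 0 0.57;0 0 -0.05 0 0 0 0.54;0 0 -0.05 0 0 0 0.5;0 0 -0.05 0 0 0 0.45;0 0 -0.05 0 0 0 0.4"}}

```text
time_s: 11.17
tcp_pos: [0.6779, -0.1986, 0.1953]
orientation: [-180.0, 0.0, -1.0]
force: [-0.4, 0.7, 1.0]
gripper_width: 0.598
grip_force: 0.0
```

Emit:
{"name": "arm_command", "arguments": {"moves": "0 0 0 0 0 0 0.3;0 0 0 0 0 0 0.2;0 0 0 0 0 0 0.1;0 0 0 0 0 0 0;0 0 0 0 0 0 0;0 0 0 0 0 0 0;0 0 0 0 0 0 0;0 0 0 0 0 0 0"}}

```text
time_s: 11.83
tcp_pos: [0.6779, -0.1986, 0.1955]
orientation: [180.0, -0.0, -1.0]
force: [-0.1, -0.2, -0.2]
gripper_width: 1.002
grip_force: 0.0
```

Run:
```python
from h import *
from workcell import capture,sense
s=sense();print(s["tcp_pos"],s["force"],s["gripper_width"])
o=[capture(n)["image"][:,:,::-1] for n in("wrist","scene")]
cv2.imwrite("pics/rel.png",np.hstack([o[0][:,120:520],cv2.resize(o[1][150:270,150:270],(400,400))]))
```

```text
[ 0.67794682 -0.19856832  0.19550565] [-0.09341906 -0.20011113 -0.23011055] 1.0018641897922789
```

View pics/rel.png

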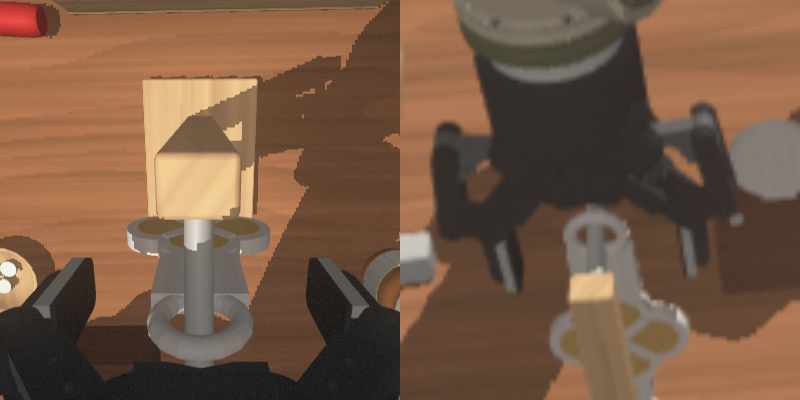

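The plaque hangs by its eye on the peg (198,330) with the fingers wide open and clear. Retreating straight up, then back.

Emit:
{"name": "arm_command", "arguments": {"moves": "0 0 -0.4 0 0 0 0;0 0 -1.2 0 0 0 0;0 0 -2.4 0 0 0 0;0 0 -3.8 0 0 0 0;0 0 -5.4 0 0 0 0;0 0 -7 0 0 0 0;0 0 -8.4 0 0 0 0;0 0 -9.5 0 0 0 0"}}

```text
time_s: 12.6
tcp_pos: [0.678, -0.1986, 0.2929]
orientation: [179.9, -0.1, -1.0]
force: [-0.9, 0.0, 0.2]
gripper_width: 1.0
grip_force: 0.0
```

Emit:
{"name": "arm_command", "arguments": {"moves": "-1 0 -1 0 0 0 0;-3 0 -2 0 0 0 0;-5 0 -3 0 0 0 0;-8 0 -4 0 0 0 0;-11 0 -4 0 0 0 0;-13.5 0 -4 0 0 0 0;-15 0 -4 0 0 0 0;-15 0 -4 0 0 0 0"}}

```text
time_s: 13.27
tcp_pos: [0.526, -0.1958, 0.3327]
orientation: [179.9, -0.1, -1.1]
force: [0.5, -0.5, 0.7]
gripper_width: 1.002
grip_force: 0.0
```

Run:
```python
from h import *
from workcell import capture,sense
import time
s=sense();print(s["time_s"],s["tcp_pos"],s["force"])
c=[capture("scene") for _ in range(12)]
g=[x["image"][150:340,150:300].astype(int) for x in(c[0],c[-1])]
print("motion",(abs(g[0]-g[1]).max(2)>40).sum())
o=[c[-1]["image"][:,:,::-1],capture("wrist")["image"][:,:,::-1]]
cv2.imwrite("pics/end.png",np.hstack([cv2.resize(o[0][160:300,160:300],(400,400)),o[1][:,120:520]]))
w=cloud(c[-1]);p=w.reshape(-1,3);p=p[(abs(p[:,0]-.69)<.035)&(abs(p[:,1]+.197)<.045)&(p[:,2]>.07)&(p[:,2]<.225)]
for lo in(.075,.1,.13,.16,.19): 
    q=p[(p[:,2]>lo)&(p[:,2]<lo+.025)]; print(lo,len(q),np.median(q,0) if len(q) else 0)
```

```text
13.2667 [ 0.52602517 -0.19584265  0.33265064] [ 0.48137666 -0.51846451  0.73682998]
motion 80
0.075 45 [ 0.68078921 -0.18734776  0.09164606]
0.1 37 [ 0.68128363 -0.18863445  0.11400392]
0.13 136 [ 0.68238276 -0.18483123  0.14733248]
0.16 245 [ 0.68217421 -0.18236771  0.17111067]
0.19 79 [ 0.68250696 -0.18663203  0.20314218]
```

View pics/end.png

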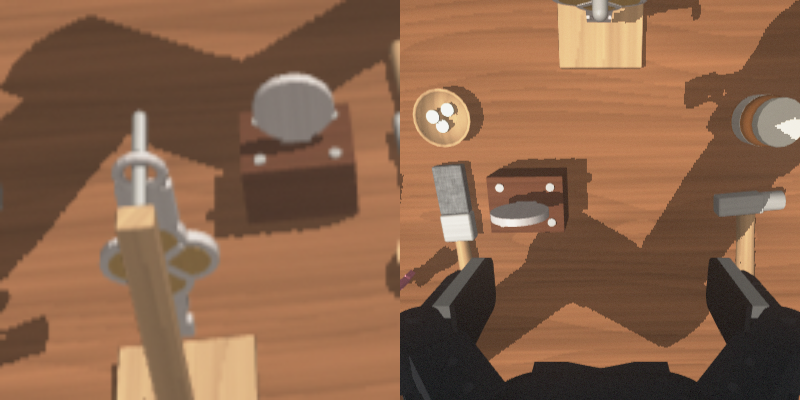

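The plaque hangs upright on the free peg, eye at (140,165), and the blank is undisturbed. I'll let it settle and check for motion before handing in.

Emit:
{"name": "arm_command", "arguments": {"moves": "0 0 0 0 0 0 0;0 0 0 0 0 0 0;0 0 0 0 0 0 0;0 0 0 0 0 0 0;0 0 0 0 0 0 0;0 0 0 0 0 0 0;0 0 0 0 0 0 0;0 0 0 0 0 0 0"}}

```text
time_s: 14.58
tcp_pos: [0.528, -0.1959, 0.3305]
orientation: [-180.0, -0.0, -1.0]
force: [-0.2, 0.3, -0.4]
gripper_width: 0.997
grip_force: 0.0
```

Emit:
{"name": "arm_command", "arguments": {"moves": "0 0 0 0 0 0 0;0 0 0 0 0 0 0;0 0 0 0 0 0 0;0 0 0 0 0 0 0;0 0 0 0 0 0 0;0 0 0 0 0 0 0;0 0 0 0 0 0 0;0 0 0 0 0 0 0"}}

```text
time_s: 15.25
tcp_pos: [0.528, -0.1959, 0.3305]
orientation: [-180.0, 0.0, -1.0]
force: [-0.2, 0.7, -0.5]
gripper_width: 1.002
grip_force: 0.0
```

Emit:
{"name": "arm_command", "arguments": {"moves": "0 0 0 0 0 0 0;0 0 0 0 0 0 0;0 0 0 0 0 0 0;0 0 0 0 0 0 0;0 0 0 0 0 0 0;0 0 0 0 0 0 0;0 0 0 0 0 0 0;0 0 0 0 0 0 0"}}

```text
time_s: 15.92
tcp_pos: [0.5279, -0.1959, 0.3305]
orientation: [-180.0, 0.0, -1.0]
force: [-0.6, -0.4, -0.9]
gripper_width: 1.002
grip_force: 0.0
```

Run:
```python
from h import *
from workcell import capture,arm
c=[capture("scene") for _ in range(12)]
m=[int((abs(c[0]["image"][150:340,150:300].astype(int)-x["image"][150:340,150:300]).max(2)>40).sum()) for x in c[1:]]
print("motion",m)
p=cloud(c[-1]).reshape(-1,3);p=p[(abs(p[:,0]-.69)<.035)&(abs(p[:,1]+.197)<.045)]
for lo in(.085,.13,.19): print(np.median(p[(p[:,2]>lo)&(p[:,2]<lo+.025)],0))
if max(m)<20: print(arm.close_job())
```

```text
motion [0, 0, 0, 0, 0, 0, 0, 0, 0, 0, 0]
[ 0.68136309 -0.18783544  0.09586551]
[ 0.68249034 -0.18568779  0.14684398]
[ 0.6826409  -0.18627265  0.20317908]
the job is handed in; nothing more can be done
None
```

The plaque hangs upright and still by its eye on the free stand's peg, the robot is clear, the blank is untouched in its block, and the job was handed in at about 16.5 s.

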